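# Open the spring shutter on a sample bottle

### The arm

A 7-joint arm with a two-finger parallel gripper is mounted at the origin on the work surface. World frame = base frame: x ahead of the robot, y to its left, z up, the work surface at z = 0. Lengths are in mm, angles in rad, forces in N, time in s.
With the tool pointing down it reaches from about 400 to 875 mm from the base axis. Payload 4.4 kg.
Tool frame: the origin (TCP) lies at the very end of the fingers, on their centre line; the grasp point (between the pads) lies ctrl.grip_point_offset behind it (ctrl.grip_point_offset is the distance from the TCP to the grasp point, in mm); z points along the fingers, y is the line along which they close (so a half turn about z gives the same grasp; the last joint's range is limited). The gripper opens to 85 mm and grips with 20 to 120 N. Pads are 22 mm wide; open, the fingers measure 114 mm over their backs; the gripper's body (76 mm by 85 mm) begins 54 mm behind the grasp point. The pads swing forward as they close: fully open they stand 13 mm farther back than shut.
Start: joints at [1.117, 0.628, 0.038, 1.517, -0.027, 0.996, -0.02], TCP at [245.827, -601.736, 231.313] pointing down, gripper open.
Joint ranges: [-3.06, 3.06], [-0.37, 2.12], [-1.25, 1.32], [0.18, 2.47], [-1.1, 4.24], [0.23, 1.98], [-2.94, 2.94]. Speed limits (rad/s): [2.57, 2.57, 3.14, 3.14, 3.14, 3.14, 3.14].

### API

Orientations are given as [roll, pitch, yaw] about the fixed x, y, z axes, in that order (R = Rz(yaw) Ry(pitch) Rx(roll)).
In Python, from cell import read_state, cams, ctrl, models gives the robot as it stands. The module is installed in compiled form; this text tells all that it offers.
- The arm moves only by the shell command python3 -m creep, which reads ROWS from standard input. ROWS is a JSON list of rows, 1 to 12 of them, each an object with the fields xyz (a list: dx, dy, dz in mm), rotvec (a list: a rotation vector rx, ry, rz in rad), jaw (the finger opening in mm); a field left out counts as zero (the opening has to be given); each row shifts and turns the commanded pose from where the row before left it, along the tool's axes as they then stand; what a row does not reach is not made up. A row lasts 1/10 s, in which the tool goes at most 50 mm and 0.15 rad, less where a joint would pass 70% of its speed; a pose out of reach is approached as far as the arm can. The fingers move at their own pace and stop on an object; the grip force is fixed at half the most. Time passes only in rows, so rows that do not move let the fingers close. It prints the time, the measured TCP pose, the force, the opening and the grip force at its end. Input that does not fit is refused with a message, and nothing moves.
- read_state(): the state, without advancing time (a new reading comes with each control period).
- cams.get_image(name): name is "scene" or "top" or "wrist"; returns (picture, depth): 400x640x3 uint8, blue, green, red; 400x640 float32, mm along the optical axis (not along the pixel's ray), 0 where there is no reading.
- cams.calibration(name): a dict with "fx", "fy", "cx", "cy" (pixels), "rvec" (rotation vector, rad) and "tvec" (3), from world to camera coordinates, as OpenCV has them; the wrist camera has in their place "hand_eye" (4x4, takes a point from camera to tool coordinates, whose origin is the TCP and whose axes are the flange's). Camera axes: x right, y down, z forward; pixel columns grow to the right and rows downward; lengths in mm; the calibration is good to about 2 mm. A picture is of the moment at which its call begins: read the wrist's pose just before it. calibration takes no time and is no camera call.
- ctrl.finish_job(): hands the job in; it is judged then, once.
Trained networks look in the newest picture that a camera, given by its name, has taken for a name from the list of things; names that differ only in an ending like _2 or _b are one class to them, and where a whole thing is asked for, a point or a joint stands for the part that bears it (a point fixed in the world has none). Each returns a list of dicts, best first, with "confidence" (0 to 1); they miss things now and then, are a little off and sometimes report something else, mostly with a low value. They report only what shows in the picture. A call takes as long as a camera call.
- models.search_frame(thing, camera): "extent" ([left, top, right, bottom] in pixels, round what is visible of it).
- models.mark_of(thing, camera): "position" ([column, row] in pixels: a listed point, or the origin of a listed thing).
The state is a dict: "clock": time; "qpos": joint angles; "qd": joint speeds; "tau": joint torques, N m; "eef_pos": TCP position; "tool_rot": TCP orientation; "force": force on the tool from outside, world axes, zero at the start; "torque": the same for the moment, N m; "width": finger opening in mm; "gripper_force": force on a finger pad.
Only numpy, scipy, OpenCV 4.12 (cv2) and the standard library are available. Lean on these libraries where they do the work, as an engineer would, in place of code of your own. Each camera call takes 0.05 s, during which the arm holds its last target. There are 200 camera calls.

### The job

Stand the slim sample bottle upright in the middle of the narrow pedestal between the lamp house and the detector, setting it down rather than dropping it, and let go of it. Then pull the lamp house's spring-return shutter out by its tab until its pointer lines up with the index clip on the scale, and finish still holding it steady at that mark, because it springs back when let go. Leave the jar, the beaker and the slide box where they are.

Things in the scene. Friction and masses are not known exactly. Their poses are not given: they have to be found in the camera images.
- bottle: Slim round amber glass bottle with black cap, loose, about 60 g: body diameter 30 mm from the foot to 62 mm up, cap diameter 25 mm, 80 mm tall in all. It stands on the bench. Origin: centre of its underside; z up along it.
- stand: Fixed stand. Origin: on the bench under the lamp house's middle; x points away from its front (shutter comes out to -x), y from lamp house towards pedestal and detector, z up. In mm: base plate x -75..75, y -80..280, 12 thick; lamp house (white box) x -65..65, y -50..50, top z 125; detector (grey box) x -55..15, y 202..262, top z 125. Place and yaw vary.
- pedestal_top (a point): Centre of the flat top of the aluminium pedestal: a fixed upright post 32 mm in diameter, top 70 mm above the bench, at x -20, y +125 mm of the stand. Its axes are parallel to the stand's.
- shutter (a joint): How far the shutter slide is pulled out (m): 0 shut, at most 0.085, growing as it moves to the stand's -x. The spring pulls it back with about 4 N when shut plus 100 N/m (about 10 N at 60 mm); it never stays out by itself.
- tab_top (a point): Middle of the top edge of the slide's upright black tab: 10 mm thick along the stand's x, 36 wide along y, 87 to 135 mm above the bench. Shut, its middle is 72 mm in front of the lamp house. The slide's steel bar (28 mm wide, top at 93 mm) runs from the tab's foot back into the lamp house: a finger behind the tab must stay above it. Axes parallel to the stand's.
- pointer (a point): Tip of the thin black pointer (4 mm thick along the stand's x) that sticks out from the tab's foot to the stand's -y, towards the scale, 90 mm above the bench; level in x with the tab's middle, moving with it. Axes parallel to the stand's.
- mark (a point): The mark: pointer-side end of the upright fin (4 mm thick, top 99 mm above the bench) of the black index clip fixed on the scale bar (aluminium, stand's y -66..-44, x -240..-65, top 80 mm). 30 to 60 mm farther out (stand's -x) than the shut pointer, differing each time. At the mark, pointer and fin have the same stand x; they pass 3.5 mm apart in y. Axes parallel to the stand's.
- jar: Bystander: wide amber jar with black lid, diameter 60 mm, 62 mm tall, standing on the bench. Origin: centre of its underside.
- beaker: Bystander: empty glass beaker, diameter 60 mm at the rim, 75 mm tall, standing on the bench. Origin: centre of its underside.
- slide_box: Bystander: flat grey box of microscope slides, 85 x 100 x 35 mm, on the bench to the robot's right. Origin: centre of its underside.

How it is judged:
By the outcome, as a careful person would: the job done as asked, in the order asked, and still so for the second after the job is handed in, while the arm keeps its last pose, push and grip.
It also fails if it takes over 58 s, if anything falls off the work surface, if the arm or the gripper's body presses on something with over 40 N, if the wrist force passes 120 N, or if a joint passes its speed limit or range.

## Working session

There is one attempt and no reset: what is moved stays moved. The work goes in short steps, Python scripts to look and compute and a shell command to move; the robot and the scene stay as the last step left them, time stands still between calls to the robot, and variables do not carry over. Pictures are saved under pics/ and viewed, at most 10 in all, crops included, and the job is handed in when it is done.

```bash
mkdir -p pics
cat > h.py <<'E'
import numpy as np, cv2
from cell import read_state, cams, ctrl, models
from scipy.spatial.transform import Rotation as R
def Tcam(c, st=None):
    k=cams.calibration(c); K=(k["fx"],k["fy"],k["cx"],k["cy"])
    if "hand_eye" in k:
        T=np.eye(4); T[:3,:3]=R.from_euler('xyz',st["tool_rot"]).as_matrix(); T[:3,3]=st["eef_pos"]
        return K, T@np.array(k["hand_eye"])
    T=np.eye(4); T[:3,:3]=cv2.Rodrigues(np.array(k["rvec"],float))[0]; T[:3,3]=np.ravel(k["tvec"])
    return K, np.linalg.inv(T)
def ray(c,px,st=None):
    K,T=Tcam(c,st); d=np.array([(px[0]-K[2])/K[0],(px[1]-K[3])/K[1],1.]); return T[:3,3],T[:3,:3]@d
def at_z(c,px,z,st=None):
    o,d=ray(c,px,st); return o+d*(z-o[2])/d[2]
def at_d(c,px,depth,st=None):
    o,d=ray(c,px,st); return o+d*depth
def cloud(c,depth,st=None):
    K,T=Tcam(c,st); v,u=np.mgrid[:400,:640]; P=np.stack([(u-K[2])/K[0]*depth,(v-K[3])/K[1]*depth,depth],-1)
    return P@T[:3,:3].T+T[:3,3]
def proj(c,p,st=None):
    K,T=Tcam(c,st); q=np.linalg.inv(T)@np.append(p,1); return K[0]*q[0]/q[2]+K[2],K[1]*q[1]/q[2]+K[3]
E
python3 - <<'E'
from h import *
st=read_state(); print(st["clock"],st["eef_pos"],st["tool_rot"],ctrl.grip_point_offset)
for c in ["top","scene"]:
    im,d=cams.get_image(c); cv2.imwrite(f"pics/{c}0.png",im); np.save(f"{c}d.npy",d)
    print(c,Tcam(c)[1].round(2).tolist())
    for t in ["bottle","stand","pedestal_top","tab_top","pointer","mark","jar","beaker","slide_box"]:
        r=models.mark_of(t,c)[:2]
        print(t,[(np.round(x["position"]).tolist(),round(x["confidence"],2)) for x in r])
E
```

```text
0.0 [ 245.56867066 -601.15442514  230.38997367] [-3.13970543e+00  2.52029285e-05  3.87764757e-01] 18.700000000000003
top [[0.02, -0.99, 0.14, 408.87], [-1.0, -0.02, 0.0, -58.44], [-0.0, -0.14, -0.99, 1170.51], [0.0, 0.0, 0.0, 1.0]]
bottle [([224.0, 269.0], 0.63)]
stand [([299.0, 179.0], 0.68)]
pedestal_top [([244.0, 164.0], 0.93), ([299.0, 229.0], 0.38)]
tab_top [([276.0, 222.0], 0.89)]
pointer [([301.0, 230.0], 0.63), ([276.0, 224.0], 0.43)]
mark [([296.0, 241.0], 0.38)]
jar [([429.0, 253.0], 0.65), ([223.0, 267.0], 0.36)]
beaker [([172.0, 261.0], 0.86)]
slide_box [([461.0, 176.0], 0.95)]
scene [[-0.66, 0.62, -0.43, 1079.11], [0.76, 0.54, -0.37, 398.46], [0.0, -0.57, -0.82, 1113.35], [0.0, 0.0, 0.0, 1.0]]
bottle [([441.0, 240.0], 0.73)]
stand [([323.0, 264.0], 0.67)]
pedestal_top [([361.0, 285.0], 0.6)]
tab_top [([370.0, 203.0], 0.87)]
pointer [([360.0, 199.0], 0.75)]
mark [([365.0, 194.0], 0.65)]
jar []
beaker [([477.0, 278.0], 0.77), ([360.0, 284.0], 0.58)]
slide_box []
```

View pics/top0.png

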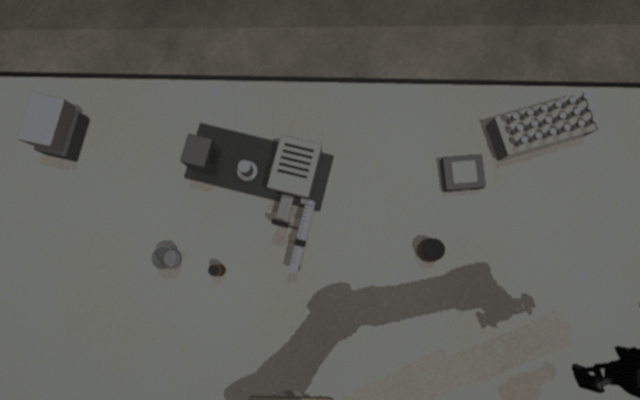

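View pics/scene0.png

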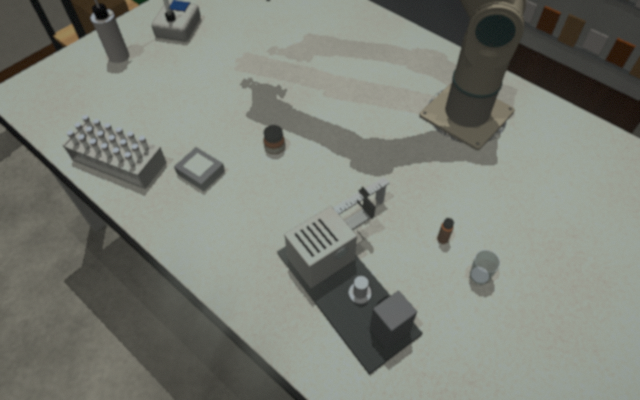

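Top view: bottle at about (217,269), beaker (168,256), jar (431,249), slide box (462,173). On the stand, the detector is at (199,153), the pedestal (246,170), the lamp house (295,165), the tab near (280,212) and the clip near (300,242).

Run:
```python
from h import *
for c in ["top","scene"]:
    d=np.load(f"{c}d.npy"); P=cloud(c,d); im=cv2.imread(f"pics/{c}0.png")
    z=P[...,2]; x=P[...,0]; y=P[...,1]
    roi=(x>300)&(x<720)&(y>-150)&(y<420)&(d>0)
    def comps(lo,hi,amin):
        m=(roi&(z>lo)&(z<hi)).astype(np.uint8)
        n,l,s,_=cv2.connectedComponentsWithStats(m)
        for i in range(1,n):
            if s[i,4]>=amin:
                p=P[l==i]; r=cv2.minAreaRect(p[:,:2].astype(np.float32))
                print(c,(lo,hi),s[i,4],p.mean(0).round(1),np.round(r[0],1),np.round(r[1],1),round(r[2],1))
    comps(112,145,15); comps(65,105,8); comps(6,30,200)
    bt=[217,269] if c=="top" else [446,228]
    for b in [(x>380)&(x<520)&(y>50)&(y<200)&(z>25)&(z<100)&(d>0)]:
        p=P[b]; print("bottle",len(p),p.mean(0).round(1),p.min(0).round(1),p.max(0).round(1), p[p[:,2]>70].mean(0).round(1))
print("bot",at_z("top",[224,269],0),at_z("scene",[441,240],0),"ped",at_z("top",[246,164],70),at_z("scene",[361,285],70))
print("tab",at_z("top",[276,222],135),at_z("scene",[370,203],135))
```

```text
top (112, 145) 800 [679.5 229.  124.4] [679.8 227.1] [68.3 70.4] 76.7
top (112, 145) 2392 [6.465e+02 6.000e-01 1.252e+02] [648.6   2. ] [103.  130.8] 76.9
top (112, 145) 82 [513.9  30.9 133. ] [514.6  31.3] [35.3  9.7] 77.0
top (65, 105) 174 [663.7 212.9  88.5] [662.8 217.1] [44.4 89.3] 36.7
top (65, 105) 34 [646.8 -50.2  86.2] [647.  -50.3] [ 0.4 79.8] 77.0
top (65, 105) 131 [656.2 126.4  70.1] [656.5 126.6] [29.6 29.2] 27.1
top (65, 105) 1144 [515.   -4.9  85.8] [510.1 -12.6] [205.5  98.7] 15.1
top (65, 105) 21 [508.1   3.8  92.1] [508.3   4.4] [26.3  5.3] 84.1
top (65, 105) 154 [431.7 310.9  72.8] [431.4 308.1] [58.4 57.7] 47.1
top (65, 105) 97 [404.4 185.9  79.1] [404.5 186.7] [21.  24.1] 0.8
top (6, 30) 2629 [656.8 143.7  12.9] [672.2 150.8] [257.6 131.6] 77.7
top (6, 30) 653 [637.3 -63.6  12.5] [634.1 -62.4] [ 30.1 150.9] 77.2
bottle 160 [404.8 182.6  68.4] [391.3 172.3  26.5] [417.9 198.8  85. ] [404.5 186.2  79.5]
scene (112, 145) 126 [516.8  33.6 128.6] [515.   32.8] [37.3 11.3] 79.0
scene (112, 145) 2444 [651.5   4.5 125. ] [648.1   1.9] [106.7 131. ] 77.1
scene (112, 145) 
[... 363 characters left out ...]
e (65, 105) 212 [429.  308.7  72.5] [430.5 308.9] [60.  57.5] 29.1
scene (65, 105) 157 [656.9 127.6  70.3] [656.2 127.2] [31.1 29.8] 73.1
scene (65, 105) 296 [701.9 240.8  85.4] [698.8 244.1] [44.  88.5] 35.2
scene (6, 30) 281 [706.6 -41.7  13.9] [710.1 -34.2] [126.1  22.9] 71.0
scene (6, 30) 3251 [669.5 135.8  13.5] [672.5 161.2] [240.8 139.8] 79.4
bottle 228 [411.5 187.2  62.6] [390.5  50.2  25.6] [519.  200.   98.1] [408.1 185.   79.7]
bot [405.93278681 176.81221764   0.        ] [407.41109332 185.32714644   0.        ] ped [660.84885045 120.95359589  70.        ] [660.18737414 130.48812678  70.        ]
tab [513.53960133  37.25738527 135.        ] [514.22390856  34.15599948 135.        ]
```

```bash
cat >> h.py <<'E'
STAND=np.array([648.3,2.,0]); SYAW=np.radians(-13); TY=np.radians(77)
def s2w(x,y,z): return STAND+R.from_euler('z',SYAW).apply([x,y,z])
def go(p,yaw=TY):
    "tool-axis shift and turn from present measured pose to p, pointing down"
    s=read_state(); r=R.from_euler('xyz',s["tool_rot"]); t=R.from_euler('xyz',[np.pi,0,yaw])
    print(round(s["clock"],2),"pos",np.round(s["eef_pos"],1),"d",r.inv().apply(np.array(p)-s["eef_pos"]).round(1),"rot",(r.inv()*t).as_rotvec().round(4),"F",np.round(s["force"],1))
E
echo '[{"xyz":[38, -25, 0], "jaw":60}, {"xyz":[38, -25, 0], "jaw":60}, {"xyz":[38, -25, 0], "jaw":60}, {"xyz":[38, -25, 0], "jaw":60}, {"xyz":[38, -25, 0], "jaw":60}, {"xyz":[38, -25, 0], "jaw":60}, {"xyz":[38, -25, 0], "jaw":60}, {"xyz":[38, -25, 0], "jaw":60}, {"xyz":[38, -25, 0], "jaw":60}, {"xyz":[38, -25, 0], "jaw":60}, {"xyz":[38, -25, 0], "jaw":60}, {"xyz":[38, -25, 0], "jaw":60}]' | python3 -m creep
echo '[{"rotvec":[0, 0, -0.12], "jaw":60}, {"rotvec":[0, 0, -0.12], "jaw":60}, {"rotvec":[0, 0, -0.12], "jaw":60}, {"rotvec":[0, 0, -0.12], "jaw":60}, {"rotvec":[0, 0, -0.12], "jaw":60}, {"rotvec":[0, 0, -0.12], "jaw":60}, {"rotvec":[0, 0, -0.12], "jaw":60}, {"rotvec":[0, 0, -0.12], "jaw":60}, {"jaw":60}]' | python3 -m creep
python3 -c "
from h import *
go([404,187,200])"
```

```text
clock: 2.2
eef_pos: [555.5, -150.0, 231.6]
tool_rot: [3.141, -0.0, 0.388]
force: [1.3, -0.9, 0.2]
width: 60.3
gripper_force: 0.0
clock: 3.1
eef_pos: [554.5, -151.7, 231.4]
tool_rot: [3.141, -0.0, 1.348]
force: [0.3, -0.8, 0.9]
width: 60.4
gripper_force: 0.0
3.1 pos [ 554.5 -151.7  231.4] d [ 297.1 -221.7   31.5] rot [ 0.0001 -0.0003  0.0039] F [ 0.3 -0.8  0.9]
```

```bash
echo '[{"xyz":[37, -27.5, 0], "jaw":60}, {"xyz":[37, -27.5, 0], "jaw":60}, {"xyz":[37, -27.5, 0], "jaw":60}, {"xyz":[37, -27.5, 0], "jaw":60}, {"xyz":[37, -27.5, 0], "jaw":60}, {"xyz":[37, -27.5, 0], "jaw":60}, {"xyz":[37, -27.5, 0], "jaw":60}, {"xyz":[37, -27.5, 10], "jaw":60}, {"xyz":[0, 0, 20], "jaw":60}, {"jaw":60}, {"jaw":60}]' | python3 -m creep
python3 - <<'E'
from h import *
go([404,187,200])
s=read_state(); im,d=cams.get_image("wrist"); cv2.imwrite("pics/w1.png",im)
r=models.mark_of("bottle","wrist"); f=models.search_frame("bottle","wrist"); print(r[:2],f[:2])
P=cloud("wrist",d,s); x,y,z=np.moveaxis(P,-1,0)
for lo,hi in[(66,95),(25,60),(-5,5)]:
    m=(d>0)&(z>lo)&(z<hi)&(abs(x-404)<45)&(abs(y-187)<45)
    if m.sum(): p=P[m]; print(lo,m.sum(),p.mean(0).round(1),p.min(0).round(1),p.max(0).round(1))
E
```

```text
clock: 4.2
eef_pos: [405.7, 185.1, 201.4]
tool_rot: [-3.141, 0.001, 1.345]
force: [-0.3, -0.2, -0.4]
width: 60.2
gripper_force: 0.0
4.2 pos [405.7 185.1 201.4] d [ 1.5 -2.   1.4] rot [-0.0002  0.0009  0.0014] F [-0.3 -0.2 -0.4]
[{'position': [313.4, 162.7], 'confidence': 0.68}] []
66 873 [404.1 188.1  78.9] [391.4 174.3  66.9] [416.1 199.3  81.9]
25 272 [407.  198.4  43.4] [389.9 188.1  25. ] [418.7 201.6  59.7]
-5 6748 [ 4.053e+02  1.921e+02 -2.000e-01] [359.  142.   -2.7] [449. 232.   5.]
```

View pics/w1.png

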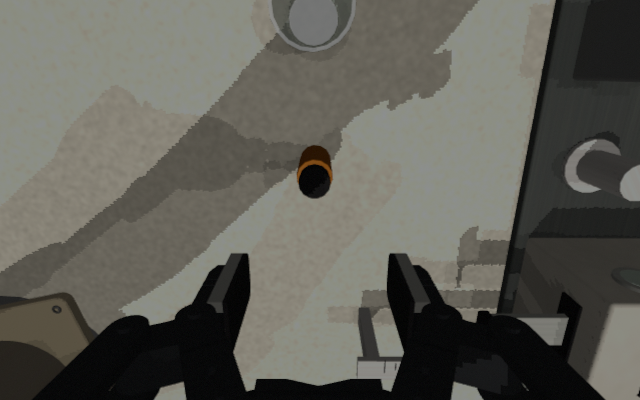

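The wrist picture shows the bottle cap at (314,180), clear of the fingers, with the beaker at the top edge and the pedestal at the right. The bottle is at about (404,187.5).

```bash
echo '[{"xyz":[1, -1, 35], "jaw":60}, {"xyz":[1, -1, 35], "jaw":60}, {"xyz":[0, 0, 35], "jaw":60}, {"xyz":[0, 0, 30], "jaw":60}, {"xyz":[0, 0, 25], "jaw":60}, {"xyz":[0, 0, 14], "jaw":60}, {"jaw":60}, {"jaw":60}]' | python3 -m creep && echo '[{"jaw":20}, {"jaw":20}, {"jaw":20}, {"jaw":20}, {"jaw":20}, {"jaw":20}, {"jaw":20}, {"jaw":20}]' | python3 -m creep
```

```text
clock: 5.15
eef_pos: [404.6, 187.7, 28.1]
tool_rot: [3.141, -0.0, 1.346]
force: [-0.2, -0.1, -0.2]
width: 59.7
gripper_force: 0.0
clock: 5.95
eef_pos: [404.6, 188.3, 28.8]
tool_rot: [3.14, -0.001, 1.348]
force: [-0.7, 0.0, 5.9]
width: 28.6
gripper_force: 58.6
```

```bash
echo '[{"xyz":[0, 0, -15], "jaw":20}, {"xyz":[0, 0, -30], "jaw":20}, {"xyz":[0, 0, -35], "jaw":20}, {"xyz":[0, 0, -35], "jaw":20}, {"xyz":[0, 0, -30], "jaw":20}, {"xyz":[0, 0, -15], "jaw":20}, {"jaw":20}, {"jaw":20}]' | python3 -m creep
python3 - <<'E'
from h import *
go([657,127.5,190])
s=read_state(); im,d=cams.get_image("wrist"); cv2.imwrite("pics/w2.png",im)
print(models.mark_of("pedestal_top","wrist"),models.mark_of("bottle","wrist"))
P=cloud("wrist",d,s); x,y,z=np.moveaxis(P,-1,0)
m=(d>0)&(abs(x-657)<35)&(abs(y-127)<35)&(z>60)&(z<80)
if m.sum(): p=P[m]; print(m.sum(),p.mean(0),cv2.minEnclosingCircle(p[:,:2].astype(np.float32)))
E
```

```text
clock: 6.75
eef_pos: [403.8, 187.8, 187.6]
tool_rot: [3.141, 0.0, 1.347]
force: [-0.1, 0.5, -1.1]
width: 28.6
gripper_force: 59.2
6.75 pos [403.8 187.8 187.6] d [ -2.7 260.3  -2.2] rot [0.0004 0.0002 0.0035] F [-0.1  0.5 -1.1]
[] [{'position': [316.2, 243.3], 'confidence': 0.64}]
357 [642.49229199 128.99566326  65.40849989] ((648.3963012695312, 127.34877014160156), 14.11262035369873)
```

```bash
echo '[{"xyz":[0, 20, -2], "jaw":20}, {"xyz":[0, 40, 0], "jaw":20}, {"xyz":[0, 40, 0], "jaw":20}, {"xyz":[0, 40, 0], "jaw":20}, {"xyz":[0, 20, 0], "jaw":20}, {"jaw":20}, {"jaw":20}]' | python3 -m creep
python3 - <<'E'
from h import *
go([657,127.5,190])
s=read_state(); im,d=cams.get_image("wrist"); cv2.imwrite("pics/w2.png",im)
print(models.mark_of("pedestal_top","wrist"),models.mark_of("bottle","wrist"))
P=cloud("wrist",d,s); x,y,z=np.moveaxis(P,-1,0)
m=(d>0)&(abs(x-657)<35)&(abs(y-127)<35)&(z>66)&(z<80)
if m.sum(): p=P[m]; print(m.sum(),p.mean(0),cv2.minEnclosingCircle(p[:,:2].astype(np.float32)))
# bottle in hand
T=R.from_euler('xyz',s["tool_rot"]).inv().apply(P.reshape(-1,3)-s["eef_pos"]).reshape(P.shape)
m=(d>0)&(abs(T[...,0])<25)&(abs(T[...,1])<20)&(T[...,2]>-60)&(T[...,2]<40)
p=T[m]; print("bottle tool",m.sum(),p.min(0).round(1),p.max(0).round(1))
E
```

```text
clock: 7.6
eef_pos: [558.6, 152.9, 188.2]
tool_rot: [-3.138, 0.001, 1.348]
force: [0.3, 0.4, 0.4]
width: 29.1
gripper_force: 59.3
7.6 pos [558.6 152.9 188.2] d [ -3.  101.6  -2.2] rot [-0.0032  0.0012  0.0042] F [0.3 0.4 0.4]
[{'position': [452.7, 192.0], 'confidence': 0.63}] [{'position': [315.9, 243.7], 'confidence': 0.82}]
1324 [655.77019749 127.36099127  69.75185081] ((656.3585815429688, 126.99274444580078), 16.22584342956543)
bottle tool 15028 [-14.2 -20.  -59.8] [13.9 20.  29.2]
```

View pics/w2.png

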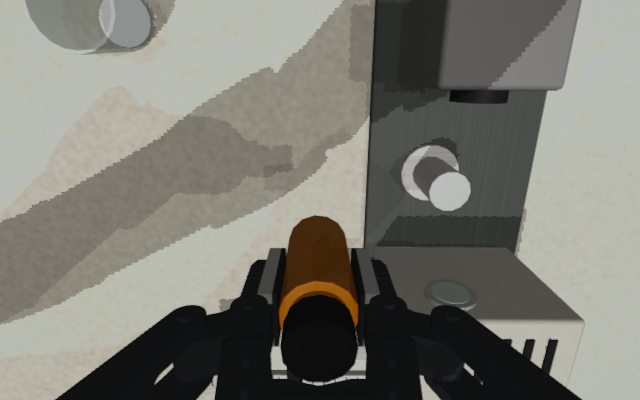

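The wrist picture shows the bottle upright between the fingers at (318,300) and the pedestal top at (450,190). Measured pedestal centre: (656.4,127.0).

```bash
echo '[{"xyz":[-1, 20, 0], "rotvec":[0, 0, -0.004], "jaw":20}, {"xyz":[-1, 30, 0], "rotvec":[0.003, 0, 0], "jaw":20}, {"xyz":[-1, 30, 0], "jaw":20}, {"xyz":[-0.5, 16, 0], "jaw":20}, {"xyz":[0, 5, 0], "jaw":20}, {"xyz":[0, 0, 20], "jaw":20}, {"xyz":[0, 0, 30], "jaw":20}, {"xyz":[0, 0, 20], "jaw":20}, {"xyz":[0, 0, 10], "jaw":20}, {"jaw":20}, {"jaw":20}]' | python3 -m creep
python3 - <<'E'
from h import *
go([656.4,127,99])
s=read_state(); im,d=cams.get_image("wrist"); cv2.imwrite("pics/w3.png",im)
P=cloud("wrist",d,s)
E
```

```text
clock: 8.85
eef_pos: [657.7, 128.1, 110.5]
tool_rot: [-3.139, -0.001, 1.352]
force: [-0.3, -0.3, -0.0]
width: 28.5
gripper_force: 59.3
8.85 pos [657.7 128.1 110.5] d [-1.3 -1.  11.5] rot [-0.0021 -0.0006  0.0085] F [-0.3 -0.3 -0. ]
```

```bash
echo '[{"xyz":[-0.8, -0.6, 5], "jaw":20}, {"xyz":[0, 0, 3], "jaw":20}, {"xyz":[0, 0, 1], "jaw":20}, {"jaw":20}, {"jaw":20}]' | python3 -m creep; echo '[{"xyz":[0, 0, 1], "jaw":20}, {"jaw":20}]' | python3 -m creep;python3 -c "
from h import *
go([656.4,127,99])"
```

```text
clock: 9.4
eef_pos: [656.8, 126.7, 100.5]
tool_rot: [-3.139, 0.0, 1.352]
force: [0.0, 0.5, -0.3]
width: 28.2
gripper_force: 59.3
clock: 9.6
eef_pos: [656.8, 126.7, 99.4]
tool_rot: [-3.139, 0.0, 1.352]
force: [0.1, 0.2, -0.3]
width: 28.4
gripper_force: 59.3
9.6 pos [656.8 126.7  99.4] d [ 0.2 -0.4  0.4] rot [-0.003   0.0002  0.0079] F [ 0.1  0.2 -0.3]
```

```bash
for i in 1 2 3; do echo '[{"xyz":[0, 0, 0.5], "jaw":20}, {"jaw":20}]' | python3 -m creep | egrep 'eef|^force'; done
```

```text
eef_pos: [656.8, 126.7, 99.0]
force: [-0.2, -0.2, -0.0]
eef_pos: [656.8, 126.7, 98.9]
force: [-0.6, -0.5, 4.0]
eef_pos: [656.9, 126.8, 98.9]
force: [-1.2, 0.1, 6.3]
```

```bash
echo '[{"xyz":[0, 0, -0.6], "jaw":20}, {"jaw":20}, {"jaw":32}, {"jaw":36}, {"jaw":42}, {"jaw":50}, {"jaw":60}, {"jaw":60}, {"jaw":60}]' | python3 -m creep
echo '[{"xyz":[0, 0, -5], "jaw":60}, {"xyz":[0, 0, -15], "jaw":60}, {"xyz":[0, 0, -30], "jaw":60}, {"xyz":[0, 0, -30], "jaw":60}, {"xyz":[0, 0, -30], "jaw":60}, {"xyz":[0, 0, -20], "jaw":60}, {"jaw":60}]' | python3 -m creep
python3 - <<'E'
from h import *
s=read_state(); im,d=cams.get_image("wrist"); cv2.imwrite("pics/w4.png",im)
P=cloud("wrist",d,s); x,y,z=np.moveaxis(P,-1,0)
for c in ("wrist","scene","top"):
    if c!="wrist": im,d=cams.get_image(c); P=cloud(c,d); x,y,z=np.moveaxis(P,-1,0)
    m=(d>0)&(abs(x-657)<35)&(abs(y-127)<35)&(z>143)&(z<158)
    if m.sum(): p=P[m]; print(c,m.sum(),p.mean(0),cv2.minEnclosingCircle(p[:,:2].astype(np.float32)))
t=s2w(-137,0,103); print(t); go(np.array([t[0],t[1],220]))
E
```

```text
clock: 11.1
eef_pos: [656.8, 126.7, 98.6]
tool_rot: [-3.139, 0.0, 1.352]
force: [0.7, -0.1, 0.4]
width: 60.4
gripper_force: 0.0
clock: 11.8
eef_pos: [659.3, 127.6, 233.6]
tool_rot: [3.137, -0.004, 1.352]
force: [0.5, 0.1, -0.9]
width: 60.1
gripper_force: 0.0
wrist 1059 [656.93162793 125.99656819 149.46160956] ((656.62890625, 125.09026336669922), 12.551915168762207)
scene 116 [657.64697545 126.54769087 149.73206619] ((656.7218017578125, 125.75654602050781), 12.715245246887207)
[514.81130112  32.81829445 103.        ]
11.95 pos [656.7 126.4 228.4] d [-122.1 -118.1    8.9] rot [-0.0035  0.0008  0.008 ] F [-0.8 -0.4 -0.7]
```

View pics/w4.png

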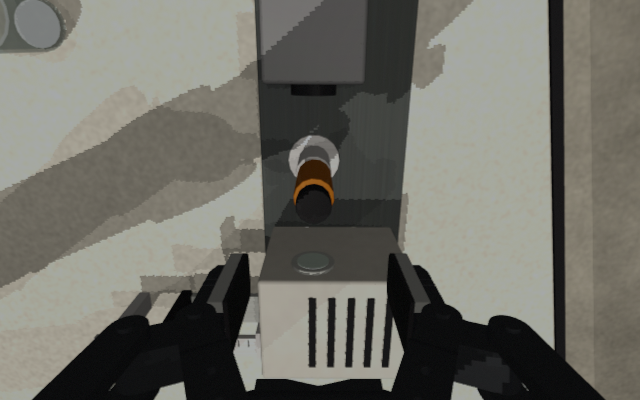

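The bottle stands upright on the pedestal with the cap at (313,200) and the gripper clear. Next I'll look at the tab, pointer and clip.

```bash
echo '[{"xyz":[-20, -12, 0], "jaw":50}, {"xyz":[-38, -22, 0], "jaw":50}, {"xyz":[-38, -22, 0], "jaw":50}, {"xyz":[-38, -22, 0], "jaw":50}, {"xyz":[-38, -22, 0], "rotvec":[0, 0, 0.005], "jaw":50}, {"xyz":[-38, -22, 0], "jaw":50}, {"xyz":[-25, -15, 0], "jaw":50}, {"xyz":[-10, -5, 0], "jaw":50}, {"jaw":50}, {"jaw":50}]' | python3 -m creep
python3 - <<'E'
from h import *
s=read_state(); im,d=cams.get_image("wrist"); cv2.imwrite("pics/w5.png",im)
np.save("w5d.npy",d); np.save("w5s.npy",np.r_[s["eef_pos"],s["tool_rot"]])
Ri=R.from_euler('z',-SYAW)
for t,z in (("tab_top",135),("pointer",90),("mark",99)):
    for r in models.mark_of(t,"wrist")[:2]:
        p=at_z("wrist",r["position"],z,s); print(t,np.round(r["position"],1),round(r["confidence"],2),p.round(1),Ri.apply(p-STAND).round(1))
go(s2w(-137,0,220))
E
```

```text
clock: 12.95
eef_pos: [466.1, -80.3, 228.9]
tool_rot: [-3.139, -0.001, 1.348]
force: [0.5, 0.6, -0.3]
width: 50.1
gripper_force: 0.0
tab_top [355.4   5.9] 0.88 [514.3  31.4 135. ] [-137.1   -1.5  135. ]
tab_top [304.7  86.5] 0.18 [474.5  -6.4 135. ] [-167.4  -47.3  135. ]
pointer [345.1  79.9] 0.72 [503.1  -9.6  90. ] [-138.9  -44.    90. ]
mark [308.5  84.8] 0.87 [475.9  -6.8  99. ] [-166.   -47.3   99. ]
13.15 pos [465.9 -80.  229. ] d [120.8  22.9   9. ] rot [-0.0027 -0.0008  0.0051] F [ 0.3 -0.5  0.2]
```

View pics/w5.png

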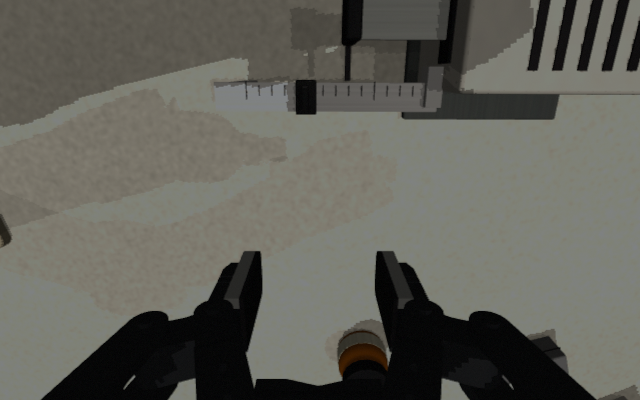

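The picture shows the pointer tip at about (348,79), the clip's black body at (306,97) and the tab at the top edge around (352,20). I'll enlarge this area to find the fin.

Run:
```python
from h import *
im=cv2.imread("pics/w5.png"); c=im[30:125,270:390]; cv2.imwrite("pics/w5c.png",cv2.convertScaleAbs(cv2.resize(c,None,fx=6,fy=6,interpolation=cv2.INTER_NEAREST),alpha=1.8))
d=np.load("w5d.npy"); v=np.load("w5s.npy"); s={"eef_pos":v[:3],"tool_rot":v[3:]}
P=R.from_euler('z',-SYAW).apply((cloud("wrist",d,s)-STAND).reshape(-1,3)).reshape(400,640,3)
for r in (83,88,97,106): print(r,[(u,*P[r,u].round(0).astype(int)) for u in range(292,322,2)])
m=(P[...,2]>93)&(P[...,2]<104)&(P[...,1]<-40)&(P[...,1]>-70)&(P[...,0]>-220)&(P[...,0]<-150)
if m.sum(): p=P[m]; print(m.sum(),p.mean(0),p.min(0),p.max(0),np.percentile(p,[5,95],axis=0))
m=(P[...,2]>84)&(P[...,2]<96)&(P[...,1]<-20)&(P[...,1]>-48)&(P[...,0]>-150)&(P[...,0]<-125)
if m.sum(): p=P[m]; print("ptr",m.sum(),p.mean(0),np.percentile(p,[5,95],axis=0))
```

```text
83 [(292, np.int64(-179), np.int64(-47), np.int64(79)), (294, np.int64(-178), np.int64(-47), np.int64(80)), (296, np.int64(-176), np.int64(-46), np.int64(86)), (298, np.int64(-174), np.int64(-46), np.int64(86)), (300, np.int64(-173), np.int64(-46), np.int64(86)), (302, np.int64(-171), np.int64(-46), np.int64(86)), (304, np.int64(-170), np.int64(-46), np.int64(86)), (306, np.int64(-168), np.int64(-46), np.int64(85)), (308, np.int64(-167), np.int64(-46), np.int64(85)), (310, np.int64(-165), np.int64(-46), np.int64(85)), (312, np.int64(-164), np.int64(-46), np.int64(87)), (314, np.int64(-162), np.int64(-46), np.int64(86)), (316, np.int64(-161), np.int64(-46), np.int64(84)), (318, np.int64(-159), np.int64(-47), np.int64(80)), (320, np.int64(-158), np.int64(-47), np.int64(81))]
88 [(292, np.int64(-179), np.int64(-50), np.int64(80)), (294, np.int64(-178), np.int64(-50), np.int64(81)), (296, np.int64(-176), np.int64(-50), np.int64(86)), (298, np.int64(-174), np.int64(-50), np.int64(86)), (300, np.int64(-173), np.int64(-50), np.int64(87)), (302, np.int64(-171), np.int64(-50), np.int64(86)), 
[... 1707 characters left out ...]
3), np.int64(95)), (310, np.int64(-165), np.int64(-64), np.int64(85)), (312, np.int64(-164), np.int64(-63), np.int64(86)), (314, np.int64(-162), np.int64(-64), np.int64(85)), (316, np.int64(-161), np.int64(-64), np.int64(84)), (318, np.int64(-159), np.int64(-64), np.int64(81)), (320, np.int64(-157), np.int64(-64), np.int64(80))]
149 [-168.3335924   -57.21021634   98.19913641] [-170.19897069  -66.11013855   93.03392321] [-166.51445142  -48.17298145  100.35562501] [[-170.10146114  -65.30389642   93.71120758]
 [-166.52917682  -48.89968358   99.77071311]]
ptr 212 [-137.48427113  -32.03984501   91.71614605] [[-139.30277527  -43.27998166   89.54979433]
 [-135.51579825  -21.26997818   93.1800802 ]]
```

View pics/w5c.png

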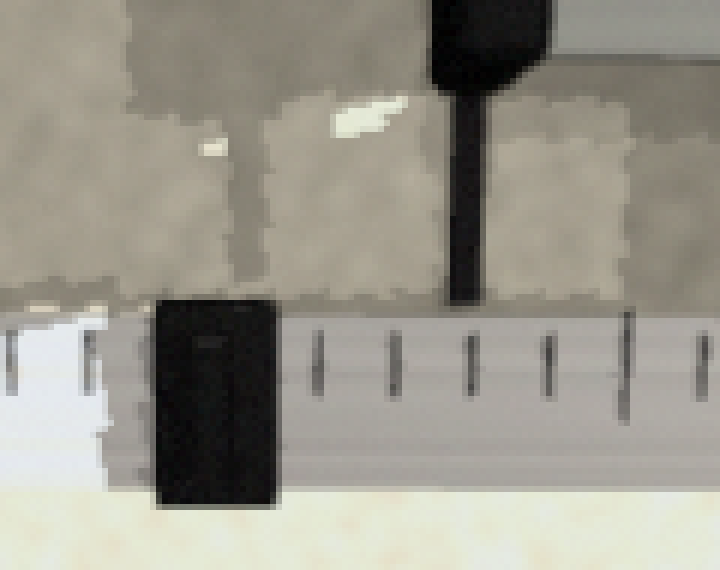

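The enlarged crop shows the clip body at columns 296–316 with the fin in its middle (305–307) and the pointer at column 347. Depth puts the fin at stand x −168.3 and the pointer at −137.4, so the pull is about 31 mm.

```bash
echo '[{"xyz":[20, 5, 0], "jaw":50}, {"xyz":[40, 8, 0], "jaw":50}, {"xyz":[40, 8, 0], "jaw":50}, {"xyz":[20, 2, 0], "rotvec":[0, 0, 0.004], "jaw":50}, {"xyz":[0, 0, 10], "jaw":50}, {"xyz":[0, 0, 20], "jaw":50}, {"jaw":50}, {"jaw":50}]' | python3 -m creep
python3 -c "
from h import *
go(s2w(-137.3,-0.5,104))"
```

```text
clock: 13.95
eef_pos: [513.5, 29.8, 198.6]
tool_rot: [-3.137, 0.001, 1.342]
force: [-0.1, -0.1, 0.6]
width: 49.6
gripper_force: 0.0
13.95 pos [513.5  29.8 198.6] d [ 2.8  0.7 94.6] rot [-0.0044  0.001  -0.0016] F [-0.1 -0.1  0.6]
```

```bash
echo '[{"xyz":[1.5, 0.5, 20], "jaw":50}, {"xyz":[1, 0, 30], "jaw":50}, {"xyz":[0, 0, 25], "jaw":50}, {"xyz":[0, 0, 14], "jaw":50}, {"xyz":[0, 0, 5], "jaw":50}, {"jaw":50}, {"jaw":50}]' | python3 -m creep && echo '[{"jaw":35}, {"jaw":25}, {"jaw":18}, {"jaw":12}, {"jaw":5}, {"jaw":5}, {"jaw":5}, {"jaw":5}]' | python3 -m creep
python3 -c "
from h import *
s=read_state(); print(R.from_euler('z',-SYAW).apply(s['eef_pos']-STAND)); go(s2w(-137.3,-0.5,104))"
```

```text
clock: 14.65
eef_pos: [515.6, 32.8, 106.0]
tool_rot: [-3.14, -0.0, 1.342]
force: [-0.1, -0.3, 0.2]
width: 50.0
gripper_force: 0.0
clock: 15.45
eef_pos: [513.6, 33.1, 105.3]
tool_rot: [-3.137, 0.001, 1.343]
force: [-4.0, 1.3, 6.2]
width: 9.2
gripper_force: 58.8
[-1.38214271e+02  1.50173107e-02  1.05281105e+02]
15.45 pos [513.6  33.1 105.3] d [-0.5  0.9  1.3] rot [-0.0046  0.001  -0.0007] F [-4.   1.3  6.2]
```

```bash
echo '[{"xyz":[0, -5, 0], "jaw":5}, {"xyz":[0, -8, 0], "jaw":5}, {"xyz":[0, -8, 0], "jaw":5}, {"xyz":[0, -6, 0], "jaw":5}, {"xyz":[0, -3, 0], "jaw":5}, {"jaw":5}, {"jaw":5}, {"jaw":5}]' | python3 -m creep
cat > look.py <<'E'
from h import *
import sys
s=read_state(); print(R.from_euler('z',-SYAW).apply(s['eef_pos']-STAND).round(1),"F",np.round(s["force"],1),s["width"])
Ri=R.from_euler('z',-SYAW)
for c in ("wrist","top","scene"):
    im,d=cams.get_image(c); cv2.imwrite(f"pics/{sys.argv[1]}_{c}.png",im)
    for t,z in (("pointer",90),("mark",99)):
        for r in models.mark_of(t,c)[:1]:
            print(c,t,np.round(r["position"],1),round(r["confidence"],2),Ri.apply(at_z(c,r["position"],z,s)-STAND).round(1))
    P=Ri.apply((cloud(c,d,s)-STAND).reshape(-1,3)); P=P[(d>0).ravel()]
    for n,lo,hi,y0,y1,zl,zh in (("fin",-190,-150,-68,-46,93,104),("ptr",-185,-125,-44,-22,84,97),("tab",-185,-125,-20,20,125,142)):
        x,y,z=P.T; p=P[(x>lo)&(x<hi)&(y>y0)&(y<y1)&(z>zl)&(z<zh)]
        if len(p): print(c,n,len(p),p.mean(0).round(1),np.percentile(p[:,0],[5,95]).round(1))
E
python3 look.py l1
```

```text
clock: 16.25
eef_pos: [487.9, 39.1, 105.3]
tool_rot: [3.14, -0.001, 1.342]
force: [5.7, -2.3, -3.6]
width: 9.2
gripper_force: 58.6
[-1.647e+02  1.000e-01  1.053e+02] F [ 5.7 -2.3 -3.6] 9.23411458270799
wrist fin 191 [-168.6  -58.    98.7] [-170.4 -166.8]
wrist tab 4006 [-164.     4.5  134. ] [-178.  -150.1]
scene pointer [367.7 193.1] 0.92 [-173.   -46.9   90. ]
scene mark [357.9 284.7] 0.47 [ -2.7 133.3  99. ]
scene fin 2 [-169.8  -64.1   98.5] [-171.6 -168.1]
scene ptr 1 [-144.2  -43.7   84.7] [-144.2 -144.2]
scene tab 68 [-160.8   10.3  133.7] [-173.5 -146.4]
```

View pics/l1_wrist.png

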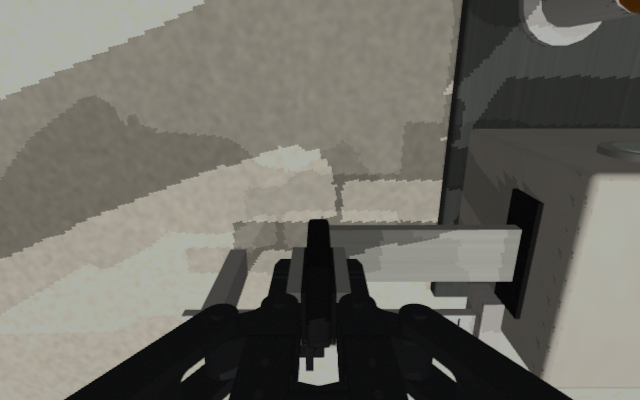

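The wrist picture shows the tab between the fingers at (318,235–345). Below the gripper the fin shows near (309,360), slightly left of the tab, so a few mm remain. I'll measure that part.

Run:
```python
from h import *
s=read_state(); im,d=cams.get_image("wrist"); P=R.from_euler('z',-SYAW).apply((cloud("wrist",d,s)-STAND).reshape(-1,3)).reshape(400,640,3)
for r in (335,341,344,347,350,353,356,360,366): print(r,*[f"{u}:{P[r,u,0]:.1f},{P[r,u,1]:.0f},{P[r,u,2]:.0f}" for u in range(298,332,2)])
cv2.imwrite("pics/l2c.png",cv2.convertScaleAbs(cv2.resize(im[310:385,280:360],None,fx=7,fy=7,interpolation=cv2.INTER_NEAREST),alpha=2.5))
```

```text
335 298:-170.6,2,153 300:-170.2,-1,149 302:-169.9,-7,142 304:-169.2,-7,142 306:-168.5,-8,140 308:-168.0,-14,134 310:-167.2,-13,134 312:-166.5,-13,135 314:-165.7,-13,135 316:-164.9,-13,135 318:-164.2,-13,134 320:-163.4,-12,136 322:-162.6,-13,135 324:-161.9,-13,134 326:-161.1,-13,135 328:-160.4,-13,135 330:-159.6,-13,134
341 298:-170.8,-1,151 300:-170.2,-3,150 302:-169.9,-9,142 304:-169.2,-9,142 306:-168.5,-10,141 308:-168.0,-16,134 310:-167.3,-16,135 312:-166.5,-16,135 314:-165.7,-16,135 316:-164.9,-16,135 318:-164.2,-15,136 320:-163.4,-16,134 322:-162.6,-16,135 324:-161.9,-15,135 326:-161.1,-16,134 328:-160.3,-17,134 330:-159.5,-16,134
344 298:-170.8,-3,151 300:-170.2,-4,150 302:-170.0,-11,142 304:-169.2,-10,143 306:-170.2,-48,100 308:-168.0,-17,135 310:-167.3,-17,135 312:-166.5,-17,135 314:-165.7,-17,134 316:-164.9,-17,135 318:-164.2,-17,135 320:-163.4,-17,135 322:-162.6,-17,134 324:-161.9,-16,136 326:-161.1,-17,135 328:-160.3,-18,134 330:-159.5,-18,134
347 298:-170.8,-4,152 300:-170.2,-5,150 302:-173.0,-62,86 304:-164.3,82,248 306:-170.3,-51,98 308:-169.3,-51,99 310:-167.3,-19,134 
[... 1059 characters left out ...]
0.8,-69,86 326:-157.1,-149,-1 328:-155.5,-148,0 330:-153.7,-148,-0
360 298:-170.8,-8,153 300:-179.6,-153,-0 302:-177.8,-152,0 304:-176.1,-152,0 306:-170.4,-59,99 308:-169.4,-60,98 310:-168.3,-58,99 312:-167.3,-59,99 314:-167.5,-152,1 316:-165.8,-152,0 318:-164.0,-152,0 320:-162.3,-152,0 322:-160.6,-152,0 324:-158.9,-153,-0 326:-157.1,-153,-1 328:-155.4,-152,0 330:-153.7,-152,0
366 298:-170.6,-7,156 300:-179.7,-160,-1 302:-178.0,-159,-0 304:-176.2,-159,-0 306:-170.4,-63,99 308:-169.3,-62,100 310:-168.3,-63,99 312:-167.3,-63,99 314:-167.5,-160,-1 316:-165.8,-158,1 318:-164.1,-159,-0 320:-162.3,-159,-0 322:-160.6,-159,0 324:-158.8,-159,-1 326:-157.1,-160,-1 328:-155.4,-160,-1 330:-153.6,-160,-1
```

View pics/l2c.png

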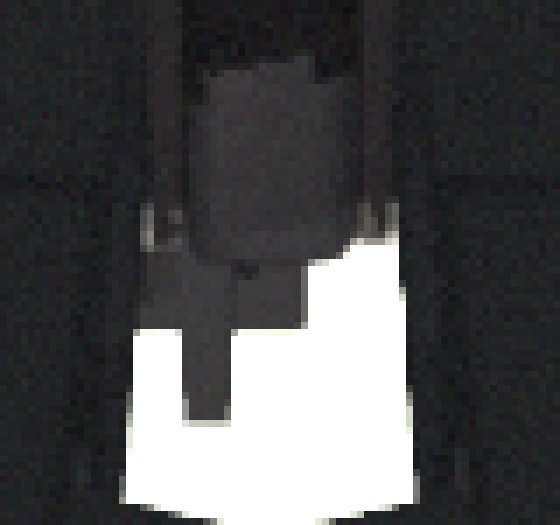

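In the crop the tab's top spans columns 307–331 (stand x −163.9) and the fin 306–313 (x −168.6). About 4.5 mm remain.

```bash
echo '[{"xyz":[0, -1.5, 0], "jaw":5}, {"xyz":[0, -1.5, 0], "jaw":5}, {"xyz":[0, -1.5, 0], "jaw":5}, {"jaw":5}, {"jaw":5}, {"jaw":5}]' | python3 -m creep
cat > m.py <<'E'
from h import *
X=[]
for i in range(5):
    s=read_state(); im,d=cams.get_image("wrist"); P=R.from_euler('z',-SYAW).apply((cloud("wrist",d,s)-STAND).reshape(-1,3)).reshape(400,640,3)
    f=P[350:370,295:335].reshape(-1,3); f=f[(f[:,2]>94)&(f[:,2]<104)&(f[:,1]<-45)]
    t=P[334:343,300:340].reshape(-1,3); t=t[(t[:,2]>131)&(t[:,2]<137.5)]
    e=lambda a: (np.percentile(a[:,0],2)+np.percentile(a[:,0],98))/2
    X.append([e(f),e(t),np.ptp(f[:,0]),np.ptp(t[:,0]),R.from_euler('z',-SYAW).apply(s['eef_pos']-STAND)[0]])
X=np.array(X); print("fin,tab,widths,tcp",X.mean(0).round(2),"diff",(X[:,1]-X[:,0]).round(2))
cv2.imwrite("pics/m.png",im)
for i in range(2):
    im,d=cams.get_image("scene")
    for t,z in (("pointer",90),("mark",99),("tab_top",135)):
        for r in models.mark_of(t,"scene")[:1]: print(t,np.round(r["position"],1),round(r["confidence"],2),R.from_euler('z',-SYAW).apply(at_z("scene",r["position"],z)-STAND).round(1))
cv2.imwrite("pics/ms.png",im)
E
python3 m.py
```

```text
clock: 17.35
eef_pos: [483.7, 40.1, 105.3]
tool_rot: [3.14, -0.001, 1.342]
force: [6.5, -2.1, -3.4]
width: 9.2
gripper_force: 58.5
fin,tab,widths,tcp [-168.72 -168.3     3.67    8.95 -168.95] diff [0.41 0.42 0.41 0.42 0.41]
pointer [369.3 190.3] 0.65 [-181.3  -51.2   90. ]
tab_top [378.4 192.9] 0.79 [-171.2   -9.6  135. ]
pointer [320.7 262.7] 0.64 [28.4 40.  90. ]
tab_top [378.2 197.4] 0.62 [-162.9    0.   135. ]
```

```bash
echo '[{"xyz":[0, -0.3, 0], "jaw":5}, {"jaw":5}, {"jaw":5}, {"jaw":5}]' | python3 -m creep; python3 m.py
python3 -c "
import cv2; a=cv2.imread('pics/ms.png')[160:330,320:480]; b=cv2.imread('pics/m.png')[310:385,280:360]
a=cv2.resize(a,(400,425),interpolation=2); b=cv2.resize(b,(400,425),interpolation=0)
cv2.imwrite('pics/fin.png',cv2.convertScaleAbs(cv2.hconcat([a,b]),alpha=2))"
```

```text
clock: 18.4
eef_pos: [483.6, 40.1, 105.3]
tool_rot: [3.14, -0.001, 1.342]
force: [7.1, -3.0, -3.9]
width: 9.0
gripper_force: 58.4
fin,tab,widths,tcp [-168.8  -168.42    3.63    8.95 -169.05] diff [0.38 0.38 0.39 0.38 0.39]
pointer [365.8 191.1] 0.96 [-172.9  -54.3   90. ]
tab_top [380.3 198. ] 0.58 [-165.7    4.2  135. ]
pointer [274.  144.9] 0.68 [ -71.6 -308.4   90. ]
mark [273.2 146.5] 0.43 [ -63.5 -298.1   99. ]
tab_top [379.6 195.9] 0.58 [-168.1   -1.4  135. ]
```

View pics/fin.png

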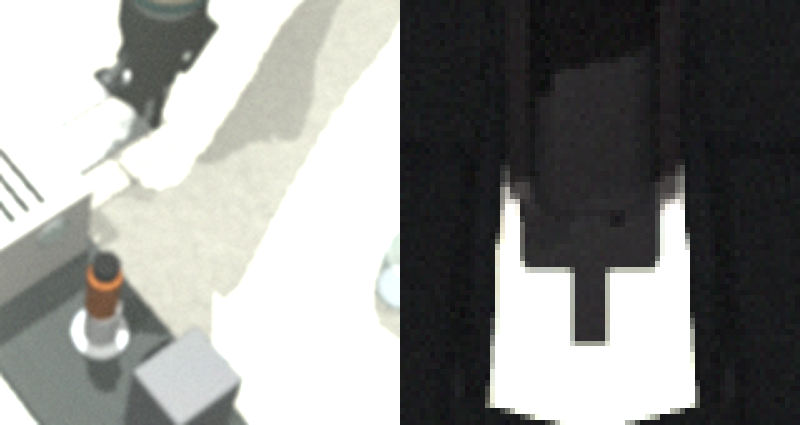

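Left: the bottle stands upright on the pedestal. Right: the fin (column 590) sits under the middle of the tab (about 596), leaving roughly 0.4 mm.

```bash
echo '[{"xyz":[0, -0.4, 0], "jaw":5}, {"jaw":5}, {"jaw":5}, {"jaw":5}, {"jaw":5}]' | python3 -m creep; python3 m.py | head -1; python3 -c "
from h import *
print(ctrl.finish_job())"
```

```text
clock: 19.55
eef_pos: [483.3, 40.2, 105.3]
tool_rot: [3.14, -0.001, 1.342]
force: [6.8, -2.3, -4.1]
width: 8.9
gripper_force: 58.4
fin,tab,widths,tcp [-168.67 -168.78    3.67    8.94 -169.41] diff [-0.12 -0.12 -0.11 -0.12 -0.12]
the job is handed in; nothing more can be done
None
```

The bottle stands upright on the pedestal, about 1 mm off centre, and the job is handed in with the gripper still holding the shutter at the mark; the tab's middle measured 0.1 mm from the clip's fin, since the gripper hid the pointer itself.

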